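# Hold a brass bar for drilling

## Robot

A 6-joint arm with a two-finger parallel gripper is mounted at the origin on the work surface. World frame = base frame: x ahead of the robot, y to its left, z up, the work surface at z = 0. Lengths are in m, angles in rad, forces in N, time in s.
With the tool pointing down it reaches from about 0.275 to 0.85 m from the base axis. Payload 5.2 kg.
Tool frame: the origin (TCP) lies on the mounting face of the last link; the fingertips stand 173 mm ahead of it and the grasp point (between the pads) lies bot.tcp_to_grasp ahead of it (bot.tcp_to_grasp is the distance from the TCP to the grasp point, in m); z points along the fingers, y is the line along which they close (so a half turn about z gives the same grasp; the last joint's range is limited). The gripper opens to 85 mm and grips with 20 to 120 N. Pads are 22 mm wide; open, the fingers measure 114 mm over their backs; the gripper's body (76 mm by 85 mm) begins 54 mm behind the grasp point. The pads swing forward as they close: fully open they stand 13 mm farther back than shut.
Start: joints at [-1.354, 0.259, 1.535, -0, 1.348, -0.203], TCP at [0.224, -0.502, 0.405] pointing down, gripper open.
Joint ranges: [-3.14, 3.14], [-0.91, 2.08], [0.19, 2.58], [-1.22, 4.36], [0.22, 2.71], [-3.12, 3.12]. Speed limits (rad/s): [2.57, 2.57, 3.14, 3.14, 3.14, 3.14].

## Interface

Orientations are given as [roll, pitch, yaw] about the fixed x, y, z axes, in that order (R = Rz(yaw) Ry(pitch) Rx(roll)).
In Python, from bench import bot, camrig, finish_job gives the robot as it stands (bot), with the cameras (camrig) and the job as plain functions.
- The arm moves only by the tool inch_along, called after "Request:" as name(argument=value, ...), one argument or row to a line, values as JSON. Schema: {"type":"object","properties":{"moves":{"type":"array","items":{"type":"object","properties":{"aperture":{"type":"number"},"d":{"type":"array","items":{"type":"number"},"minItems":3,"maxItems":3},"spin":{"type":"number"}},"additionalProperties":false,"required":["aperture"]},"minItems":1,"maxItems":12},"force":{"type":"number"},"only":{"type":"string"},"quiet":{"type":"boolean"},"lines":{"type":"string"}},"required":["moves"],"additionalProperties":false}. moves is a list of rows, 1 to 12 of them, each an object with the fields aperture (the finger opening in m), d (a list: dx, dy, dz in normalised numbers (1 is 0.25 m)), spin (a turn about the tool's z in parts of the range, where 1.0 means pi rad); a field left out counts as zero (the opening has to be given); each row shifts and turns the commanded pose from where the row before left it, along the tool's axes as they then stand; what a row does not reach is not made up. A row lasts 1/10 s, in which the tool goes at most 0.05 m and 0.15 rad, less where a joint would pass 70% of its speed; a pose out of reach is approached as far as the arm can. The fingers move at their own pace and stop on an object; force is the grip in N (left out, the last holds). Time passes only in rows, so rows that do not move let the fingers close. The tool returns the time, the measured TCP pose, the force, the opening and the grip force at its end. only (a regular expression) keeps the lines of the reply that match it, lines (a string "A,B") keeps lines A to B, and quiet returns only ok. Input that does not fit is refused with a message, and nothing moves.
- bot.get_obs(): the state, without advancing time (a new reading comes with each control period).
- camrig.read_camera(name): name is "side" or "top"; returns a dict with "color" (384x512x3 uint8, red, green, blue), "z_map" (384x512 float32, m along the optical axis (not along the pixel's ray), 0 where there is no reading), "vertical_fov" (degrees; the focal length in pixels is half the picture's height over the tangent of half this angle, whatever the lens; pixels are square), "cx", "cy" (the principal point, pixels), "T" (4x4, takes a point from camera to world coordinates). Camera axes: x right, y down, z forward; pixel columns grow to the right and rows downward; lengths in m; the calibration is good to about 2 mm. A picture is of the moment at which its call begins.
- finish_job(): hands the job in; it is judged then, once.
The state is a dict: "time_s": time; "joints": joint angles; "dq": joint speeds; "effort": joint torques, N m; "position": TCP position; "tool_rot": TCP orientation; "ft_force": force on the tool from outside, world axes, zero at the start; "moment": the same for the moment, N m; "width": finger opening in m; "finger_force": force on a finger pad.
Only numpy, scipy, OpenCV 4.12 (cv2) and the standard library are available. Lean on these libraries where they do the work, as an engineer would, in place of code of your own. Each camera call takes 0.05 s, during which the arm holds its last target. There are 200 camera calls.

## Task

The brass bar is to be drilled: first switch on the drill's control box by turning its pointer knob clockwise past the click to ON. Then lay the bar flat on the drill table with its long side along the fence and its end against the red stop block, and hold it there for the drill with one diagonal push, pressing it firmly down on the table and back against the fence at the same time, so that it stays put. Finish while still pushing, and leave the other things on the bench where they are.

Things in the scene. Friction and masses are not known exactly. Their poses are not given: they have to be found in the camera images.
- power_knob (a joint): the pointer knob on top of the control box: 0 = OFF, 0.9 rad = ON (end stops at both), growing as it turns clockwise seen from above. A snap switch: it resists most at the start (about 0.1 N m), less and less up to the dead centre at 0.45 rad; let go before that it springs back to OFF, past it, it snaps on to ON by itself and stays there
- knob_top (a point): centre of the top of the knob's bar grip, on the knob's (vertical) axis, 98.5 mm above the bench; turns with the knob. The grip is a black bar 36 mm long (along this point's x; the pointer end with the white line is -x), 11 mm thick (along y), 22 mm tall; under it a round skirt 38 mm across and 6.5 mm high lies on the box's top
- control_box: white micromotor control box, 140 (x) x 110 (y) x 70 mm high, fixed; origin under its centre. A white dot marks OFF and a green dot ON; the knob's axis is 20 mm from the centre towards the box's -x
- brass_bar: the workpiece, a loose plain brass bar 24 (x) x 130 (y, its length) x 18 mm (z), about 0.48 kg (4.7 N), at first lying on the bench; origin at the centre of its underside. Both ends and both sides are alike
- drill_stand: bench drill, fixed: level oiled steel table 190 (x) x 220 mm (y), top 30 mm above the bench (friction with the bar 0.3); origin under its centre, robot side -x. Behind the fence, at (72, 55) mm, a column carries a head with an upright black handpiece over (8, 55): collar 42 mm thick; bit ends 82, nose 110, body 142 mm above the table; top 365 mm above the bench. Over the table y < 30 mm is open
- fence: dark grey fence bar on the drill table, fixed, 200 mm long (y), 12 mm thick, 25 mm high; origin in the middle of the lower edge of its working face, which looks to -x (towards the robot); a foot with two clamp nuts, together 22 mm high, reaches 20 mm farther back. Listed to name the part; use point fence_face
- fence_face (a point): on the fence: middle of the lower edge of its working face, at table height; x points into the fence (away from the robot), y along the fence, z up. A bar lying along the fence has its origin 12 mm in front of it (x = -12 mm)
- stop_face (a point): on the red stop block, which is clamped on the fence near its +y end (block 20 mm along y, standing 22 mm out from the fence, with its clamp 39 mm high): middle of the lower edge of the stopping face, which looks to -y; same axes as fence_face. A bar whose end rests on it has its origin at y = -65 mm
- pliers: bystander: pliers with orange grips, about 165 mm long, 12 mm high, lying on the bench; leave alone
- castings_dish: bystander: white dish 68 mm across, 16 mm high, with gold castings; leave alone
- bangle: bystander: gold bangle, 66 mm across, 6 mm high; leave alone
- calipers: bystander: steel calipers, 170 mm long, 10 mm high; leave alone
- chasing_hammer: bystander: small hammer, 230 mm long, 26 mm high; leave alone
- bur_block: bystander: wooden block 60 x 90 x 30 mm with steel burs standing in it, 60 mm high in all; leave alone
- bench_block: bystander: square steel block 75 x 75 x 22 mm; leave alone

How it is judged:
By the outcome, as a careful person would: the job done as asked, in the order asked, and still so for the second after the job is handed in, while the arm keeps its last pose, push and grip.
It also fails if it takes over 64 s, if anything falls off the work surface, if the arm or the gripper's body presses on something with over 40 N, if the wrist force passes 120 N, or if a joint passes its speed limit or range.

## Working session

There is one attempt and no reset: what is moved stays moved. The work goes in short steps, Python scripts to look and compute and a tool call to move; the robot and the scene stay as the last step left them, time stands still between calls to the robot, and variables do not carry over. Pictures are saved under pics/ and viewed, at most 11 in all, crops included, and the job is handed in when it is done.

```bash
ls; mkdir -p pics; cat > h.py <<'E'
import numpy as np, cv2
from bench import bot, camrig, finish_job
def shot(n):
    c=camrig.read_camera(n); f=c["color"].shape[0]/2/np.tan(np.radians(c["vertical_fov"])/2)
    return c,f
def cloud(c,f):
    z=c["z_map"]; v,u=np.mgrid[:z.shape[0],:z.shape[1]]
    P=np.stack([(u-c["cx"])/f*z,(v-c["cy"])/f*z,z,np.ones_like(z)],-1)
    return (P@np.array(c["T"]).T)[...,:3]
def ray(c,f,u,v,h):
    T=np.array(c["T"]); d=T[:3,:3]@np.array([(u-c["cx"])/f,(v-c["cy"])/f,1]); o=T[:3,3]
    return o+d*(h-o[2])/d[2]
E
python3 - <<'E'
from h import *
for n in("top","side"):
    c,f=shot(n); cv2.imwrite(f"pics/{n}0.png",cv2.resize(c["color"][...,::-1],(800,600),interpolation=2))
    np.savez(n+"0.npz",**c); print(n,f,c["cx"],c["cy"],np.round(c["T"],3).tolist())
print(bot.get_obs(),bot.tcp_to_grasp)
E
```

```text
bench.py
pics
top 400.00900491084303 254.17981318049073 192.1667537828756 [[0.001, -0.979, 0.204, 0.23], [-1.0, -0.0, 0.004, 0.033], [-0.004, -0.204, -0.979, 1.221], [0.0, 0.0, 0.0, 1.0]]
side 495.636857557512 255.62264857119948 198.87998846761718 [[0.702, -0.404, 0.587, -0.499], [-0.712, -0.376, 0.593, -0.92], [-0.019, -0.834, -0.551, 0.996], [0.0, 0.0, 0.0, 1.0]]
{'time_s': 0.1, 'joints': array([-1.35378017e+00,  2.59273025e-01,  1.53595825e+00, -2.96866976e-05,
        1.34803315e+00, -2.02822219e-01]), 'dq': array([-0.00017373,  0.00021199, -0.00374431,  0.00165771, -0.00017638,
        0.00020762]), 'effort': array([ 3.62461324e-03, -4.46972215e+01, -2.91245234e+01, -6.60236537e-05,
        6.20342733e-03,  1.35858514e-05]), 'position': array([ 0.22414981, -0.50203921,  0.40396222]), 'tool_rot': array([-3.13994933e+00, -3.08402157e-04,  4.19844708e-01]), 'ft_force': array([ 1.01473902,  0.17115723, -0.67331896]), 'moment': array([-0.01548937, -0.04243403, -0.03636555]), 'finger_force': 0.0, 'width': 0.08519848876901015} 0.1547
```

View pics/top0.png

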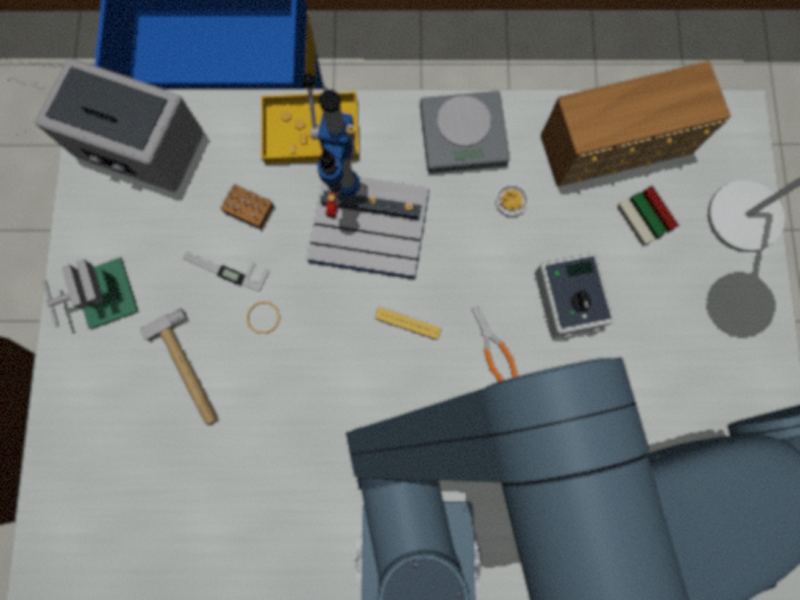

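View pics/side0.png

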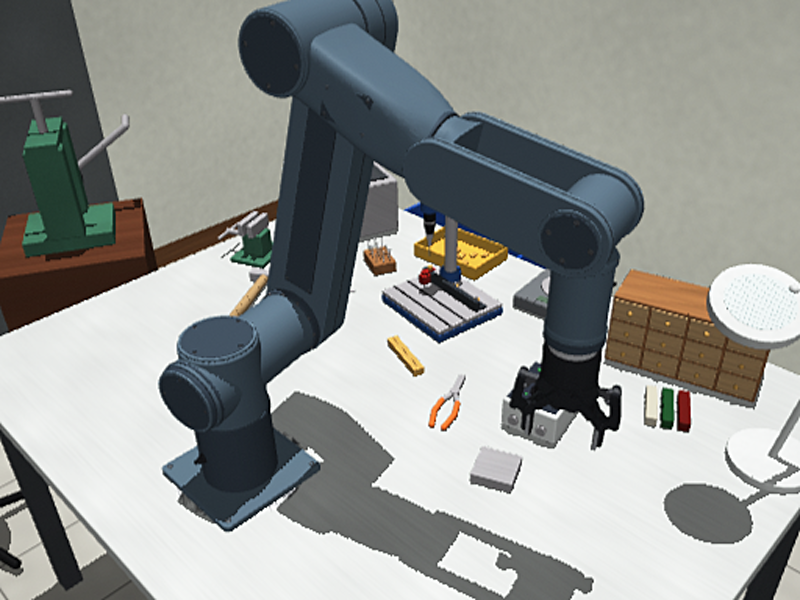

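The top view shows the bar at (408,322), the drill table at (368,228) with the red stop at (332,205), and the control box at (574,295) with its knob at (582,300). The side view agrees. Next I'll measure these with masks.

```bash
cat > m.py <<'E'
from h import *
c=dict(np.load("top0.npz")); f=192/np.tan(np.radians(float(c["vertical_fov"]))/2)
P=cloud(c,f); hsv=cv2.cvtColor(c["color"],cv2.COLOR_RGB2HSV)
def rect(m,h,name):
    m=m.astype(np.uint8); n,l,s,ce=cv2.connectedComponentsWithStats(m)
    k=1+s[1:,4].argmax(); mm=l==k
    pts=np.argwhere(mm)[:,::-1]
    W=np.array([ray(c,f,u,v,h)[:2] for u,v in pts])
    r=cv2.minAreaRect((W*1000).astype(np.float32)); print(name,s[k],"rect mm",np.round(r[0],1),np.round(r[1],1),round(r[2],1),"mean",W.mean(0).round(4),"z med",np.median(P[mm][:,2]).round(4)); return mm,W
def roi(x0,y0,x1,y1):
    m=np.zeros((384,512),bool); m[int(y0*.64):int(y1*.64),int(x0*.64):int(x1*.64)]=1; return m
rect(roi(360,290,455,350)&(hsv[...,1]>100),.018,"bar")
z=P[...,2]
rect(roi(520,235,630,350)&(z>.06)&(z<.082),.07,"box")
rect(roi(555,270,610,330)&(z>.088)&(z<.11),.0985,"knobdepth")
rect(roi(540,260,610,330)&(hsv[...,2]<45),.0985,"knobdark")
rect(roi(290,170,440,290)&(z>.022)&(z<.038),.03,"table")
rect(roi(315,195,345,220)&(hsv[...,1]>150)&((hsv[...,0]<10)|(hsv[...,0]>170)),.069,"red")
g=roi(540,240,620,340)&(hsv[...,1]>100)&(hsv[...,0]>40)&(hsv[...,0]<80); print("green",[(u,v,ray(c,f,u,v,.07)[:2].round(4)) for v,u in np.argwhere(g)][:12])
print("bench z",np.median(P[roi(440,350,470,380)][:,2]))
a=c["color"][160:220,335:395,::-1]; b=c["color"][105:185,190:285,::-1]
cv2.imwrite("pics/crop.png",np.hstack([cv2.resize(a,(360,360),interpolation=0),cv2.resize(b,(428,360),interpolation=0)]))
E
python3 m.py
```

```text
bar [241 197  41  20 299] rect mm [436.   17.9] [126.4  22.4] 71.3 mean [0.4363 0.0175] z med 0.0184
box [ 346  162   47   52 1666] rect mm [ 485.3 -300.2] [139.8 111.3] 11.4 mean [ 0.485  -0.3002] z med 0.0709
knobdepth [370 186   8  13  58] rect mm [ 465.9 -304.9] [35.6 14.8] 15.0 mean [ 0.4662 -0.3048] z med 0.0983
knobdark [366 186  12  13 103] rect mm [ 465.  -298.7] [35.1 32. ] 0.0 mean [ 0.4641 -0.2969] z med 0.0795
table [ 197  114   78   64 3205] rect mm [634.9  94.5] [217.8 191. ] 80.8 mean [0.6221 0.0903] z med 0.0304
red [209 128   7  10  50] rect mm [655.6 165.5] [29.1 18.2] 1.4 mean [0.6549 0.1662] z med 0.0578
green [(np.int64(376), np.int64(169), array([ 0.5408, -0.3248])), (np.int64(377), np.int64(169), array([ 0.5408, -0.3278])), (np.int64(368), np.int64(170), array([ 0.5377, -0.3009])), (np.int64(375), np.int64(170), array([ 0.5377, -0.3217])), (np.int64(364), np.int64(171), array([ 0.5346, -0.2889])), (np.int64(373), np.int64(171), array([ 0.5346, -0.3156])), (np.int64(377), np.int64(171), array([ 0.5346, -0.3274])), (np.int64(364), np.int64(172), array([ 0.5316, -0.2887])), (np.int64(366), np.int64(172), array([ 0.5316, -0.2946])), (np.int64(374), np.int64(172), array([ 0.5316, -0.3184])), (np.int64(377), np.int64(172), array([ 0.5316, -0.3272])), (np.int64(356), np.int64(173), array([ 0.5285, -0.2648]))]
bench z 0.0004060452891196942
```

View pics/crop.png

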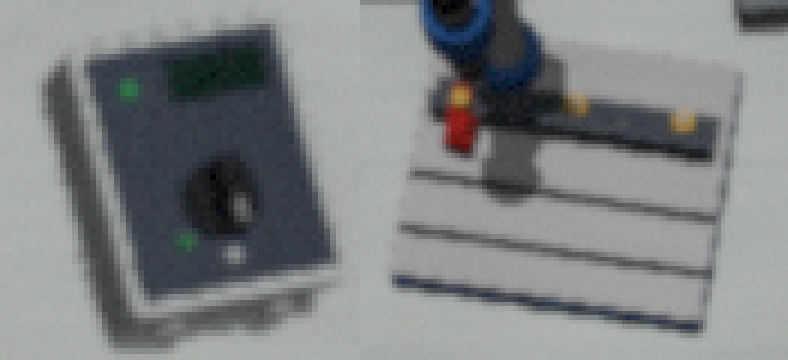

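The left crop shows the knob at (222,195) with its pointer towards the white OFF dot (232,253), and the green ON dot at (187,240). The right crop shows the fence running from (435,115) to (715,155), with the red stop at (460,130). I'll refine the fence, the stop and the knob angle now.

```bash
cat > m2.py <<'E'
from h import *
for n in("top","side"):
    c=dict(np.load(n+"0.npz")); f=192/np.tan(np.radians(float(c["vertical_fov"]))/2); P=cloud(c,f)
    R=np.array([[np.cos(-.16),-np.sin(-.16)],[np.sin(-.16),np.cos(-.16)]]); L=(P[...,:2]-[.6349,.0945])@R  # table-frame coords
    z=P[...,2]; t=(abs(L[...,0])<.1)&(abs(L[...,1])<.115)
    F=t&(abs(z-.055)<.003)&(L[...,1]<.04); print(n,"fence top n",F.sum(),"x rng",np.percentile(L[F][:,0],[2,10,50,90,98]).round(4),"fit",np.polyfit(L[F][:,1],L[F][:,0],1).round(4))
    hsv=cv2.cvtColor(c["color"],cv2.COLOR_RGB2HSV)
    m=t&(hsv[...,1]>150)&((hsv[...,0]<10)|(hsv[...,0]>170))&(z>.03)&(z<.09)
    print(" red n",m.sum(),"x",np.percentile(L[m][:,0],[3,50,97]).round(4),"y",np.percentile(L[m][:,1],[3,50,97]).round(4),"z",np.percentile(z[m],[3,50,97]).round(4))
    if n=="top":
        o=np.array([.6349,.0945]); fr=[]
        for u in range(225,278):   # dark->light crossing: fence top front edge (h=.055)
            col=c["color"][120:160,u].sum(1).astype(int); v=np.where(col<300)[0]
            if len(v): pass
            d=np.diff(col.astype(float)); k=d.argmax(); fr.append(np.r_[(ray(c,f,u,120+k+.5,.03)[:2]-o)@R, (ray(c,f,u,120+k+.5,.055)[:2]-o)@R])
        fr=np.array(fr); print(" edge: base-plane x med",np.median(fr[:,0]).round(4),"top-plane x",np.median(fr[:,2]).round(4),"slope",np.polyfit(fr[:,1],fr[:,0],1).round(3))
        k=np.array([.4660,-.3045]); 
        for nm,(u,v,h) in dict(off=(373.7,202.2,.07),on=(366.2,200,.07),line=(375,194.5,.0985)).items():
            d=ray(c,f,u,v,h)[:2]-k; print(" ",nm,d.round(4),"deg",np.degrees(np.arctan2(-d[1],-d[0])).round(1))
E
python3 m2.py
```

```text
top fence top n 170 x rng [0.0217 0.0228 0.0287 0.0482 0.0803] fit [0.1482 0.0362]
 red n 50 x [0.0011 0.0128 0.0237] y [0.0681 0.076  0.0865] z [0.0483 0.0578 0.0631]
 edge: base-plane x med 0.0236 top-plane x 0.0149 slope [-0.197  0.011]
  off [-0.0255 -0.0075] deg 16.4
  on [-0.019  0.014] deg -36.4
  line [-0.0083 -0.004 ] deg 25.8
side fence top n 95 x rng [0.0211 0.0228 0.0299 0.0518 0.0822] fit [0.1426 0.0379]
 red n 60 x [0.002  0.0122 0.0303] y [0.0608 0.0691 0.0806] z [0.0327 0.049  0.0648]
```

The manual's scale: shifts go in shares of 0.25 m and turns go in shares of pi rad. Converting my numbers, 0.04 m / 0.25 = 0.16, 0.0377 m / 0.25 = 0.1508, 0.1 rad / 3.1416 = 0.0318.

Request:
inch_along(
  moves=[
    {"aperture":0.05,"d":[0.1508,-0.0408,0]},
    {"aperture":0.05,"d":[0.1508,-0.0408,0]},
    {"aperture":0.05,"d":[0.1508,-0.0408,0]},
    {"aperture":0.05,"d":[0.1508,-0.0408,0]},
    {"aperture":0.05,"d":[0.1508,-0.0408,0]},
    {"aperture":0.05,"d":[0.1508,-0.0408,0]},
    {"aperture":0.05,"d":[0.1508,-0.0408,0]},
    {"aperture":0.05,"d":[0.1508,-0.0408,0]},
    {"aperture":0.05,"d":[0,0,0.16],"spin":0.0318},
    {"aperture":0.05,"d":[0,0,0.16],"spin":0.0223},
    {"aperture":0.05},
    {"aperture":0.05},
  ],
  force=40,
)

```text
time_s: 1.3
position: [0.4663, -0.3048, 0.3246]
tool_rot: [-3.14, 0.001, 0.252]
ft_force: [0.2, -0.0, 1.0]
width: 0.05
finger_force: 0.0
```

To row units: 0.03 m / 0.25 = 0.12, 0.025 m / 0.25 = 0.1.

Request:
inch_along(
  moves=[
    {"aperture":0.04,"d":[0,0,0.12]},
    {"aperture":0.04,"d":[0,0,0.1]},
    {"aperture":0.04,"d":[0,0,0.056]},
    {"aperture":0.04},
    {"aperture":0},
    {"aperture":0},
    {"aperture":0},
    {"aperture":0},
    {"aperture":0},
  ],
  force=40,
)

```text
time_s: 2.2
position: [0.4669, -0.3056, 0.258]
tool_rot: [3.138, -0.002, 0.249]
ft_force: [-0.9, -0.5, 6.4]
width: 0.01
finger_force: 41.0
```

To row units: -0.002 m / 0.25 = -0.008, 0.1 rad / 3.1416 = 0.0318.

Request:
inch_along(
  moves=[
    {"aperture":0,"d":[0,0,-0.008]},
    {"aperture":0,"spin":0.0318},
    {"aperture":0,"spin":0.0318},
    {"aperture":0,"spin":0.0318},
    {"aperture":0,"spin":0.0318},
    {"aperture":0,"spin":0.0318},
    {"aperture":0,"spin":0.0318},
    {"aperture":0,"spin":0.0318},
    {"aperture":0,"spin":0.0318},
    {"aperture":0,"spin":0.0255},
    {"aperture":0},
    {"aperture":0},
  ],
  force=40,
)

```text
time_s: 3.4
position: [0.4672, -0.3053, 0.2581]
tool_rot: [-3.142, -0.003, -0.629]
ft_force: [4.9, -1.8, -5.3]
width: 0.0099
finger_force: 39.2
```

```bash
python3 -c "
from h import *
o=bot.get_obs();print(o['moment'],o['width'])"
```

```text
[-0.50876088 -0.77080112 -0.00443418] 0.009885531622391353
```

To row units: -0.05 m / 0.25 = -0.2, -0.02 m / 0.25 = -0.08.

Request:
inch_along(
  moves=[
    {"aperture":0.04},
    {"aperture":0.04},
    {"aperture":0.04},
    {"aperture":0.04,"d":[0,0,-0.2]},
    {"aperture":0.04,"d":[0,0,-0.2]},
    {"aperture":0.04,"d":[0,0,-0.08]},
  ],
  force=40,
)

```text
time_s: 4.0
position: [0.4669, -0.3053, 0.3829]
tool_rot: [3.14, -0.007, -0.63]
ft_force: [0.5, -0.6, 0.5]
width: 0.0401
finger_force: 0.0
```

```bash
python3 - <<'E'
from h import *
c,f=shot("side"); i=c["color"][220:300,310:400,::-1]; 
t,_=shot("top"); j=t["color"][160:220,335:395,::-1]
cv2.imwrite("pics/k1.png",np.hstack([cv2.resize(i,(450,400),interpolation=2),cv2.resize(j,(350,400),interpolation=2)]))
E
```

```text
(no output)
```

View pics/k1.png

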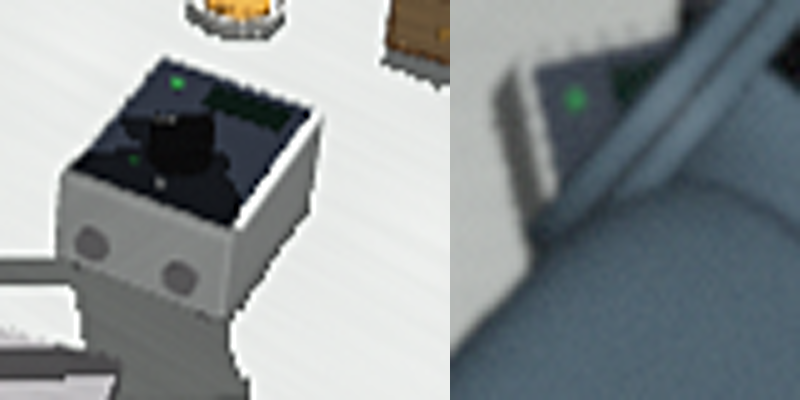

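The side crop shows the knob bar at (185,145) turned away from its start angle. I'll confirm it from the top view once the arm is clear.

To row units: -0.03 m / 0.25 = -0.12, -0.0299 m / 0.25 = -0.1196, -0.15 rad / 3.1416 = -0.0477.

Request:
inch_along(
  moves=[
    {"aperture":0.06,"d":[-0.1172,-0.1196,0]},
    {"aperture":0.06,"d":[-0.1172,-0.1196,0]},
    {"aperture":0.06,"d":[-0.1172,-0.1196,0]},
    {"aperture":0.06,"d":[-0.1172,-0.1196,0]},
    {"aperture":0.06,"d":[-0.1172,-0.1196,0]},
    {"aperture":0.06,"d":[-0.1172,-0.1196,0]},
    {"aperture":0.06,"d":[-0.1164,-0.12,0]},
    {"aperture":0.06,"spin":-0.0477},
    {"aperture":0.06,"spin":-0.0477},
    {"aperture":0.06,"spin":-0.0477},
    {"aperture":0.06,"spin":-0.0477},
    {"aperture":0.06,"spin":-0.0477},
  ],
)

```text
time_s: 5.3
position: [0.4236, -0.0146, 0.3766]
tool_rot: [-3.141, 0.002, 0.127]
ft_force: [-0.1, -0.5, 0.2]
width: 0.0605
finger_force: 0.0
```

Request:
inch_along(
  moves=[
    {"aperture":0.06,"spin":-0.0477},
    {"aperture":0.06,"spin":-0.0477},
    {"aperture":0.06,"spin":-0.0477},
    {"aperture":0.06,"spin":-0.0477},
    {"aperture":0.06,"spin":-0.0477},
    {"aperture":0.06,"spin":-0.0477},
    {"aperture":0.06,"spin":-0.0477},
    {"aperture":0.06,"d":[0,0,0.16],"spin":-0.0239},
    {"aperture":0.06,"d":[0,0,0.16]},
    {"aperture":0.06},
    {"aperture":0.06},
  ],
)

```text
time_s: 6.4
position: [0.4238, -0.0148, 0.2973]
tool_rot: [-3.138, 0.0, 1.245]
ft_force: [0.0, -0.1, 0.3]
width: 0.0602
finger_force: 0.0
```

```bash
python3 - <<'E'
from h import *
c,f=shot("side"); i=c["color"][::1,::1,::-1]; 
t,_=shot("top"); j=t["color"][160:220,335:395,::-1]
cv2.imwrite("pics/k2.png",np.hstack([cv2.resize(i[120:280,200:360],(400,400),interpolation=2),cv2.resize(j,(400,400),interpolation=2)]))
E
```

```text
(no output)
```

View pics/k2.png

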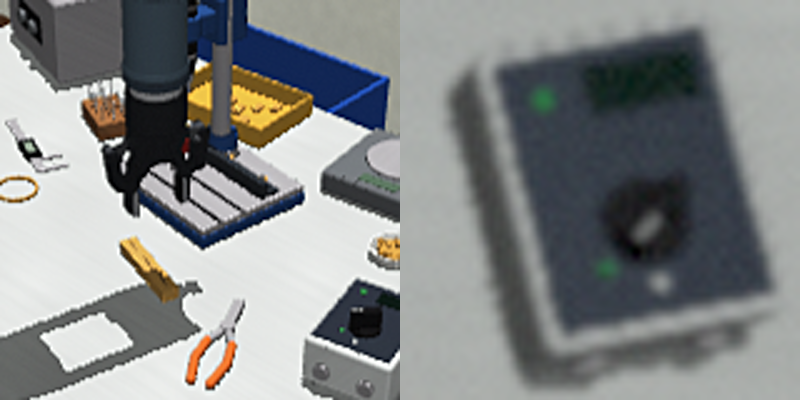

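The top crop shows the pointer's white line at (648,225) aimed at the green dot (607,268), so the knob is ON. Now I'll grasp the bar.

To row units: 0.05 m / 0.25 = 0.2, 0.04 m / 0.25 = 0.16.

Request:
inch_along(
  moves=[
    {"aperture":0.05,"d":[0,0,0.2]},
    {"aperture":0.05,"d":[0,0,0.16]},
    {"aperture":0.05,"d":[0,0,0.1]},
    {"aperture":0.05},
    {"aperture":0.05},
    {"aperture":0},
    {"aperture":0},
    {"aperture":0},
    {"aperture":0},
  ],
  force=80,
)

```text
time_s: 7.4
position: [0.4253, -0.0152, 0.185]
tool_rot: [3.137, -0.0, 1.245]
ft_force: [-1.4, -0.2, 11.7]
width: 0.0213
finger_force: 78.1
```

To row units: -0.05 m / 0.25 = -0.2, 0.034 m / 0.25 = 0.136, -0.1 rad / 3.1416 = -0.0318.

Request:
inch_along(
  moves=[
    {"aperture":0,"d":[0,0,-0.12]},
    {"aperture":0,"d":[0,0,-0.2]},
    {"aperture":0,"spin":-0.0318},
    {"aperture":0,"spin":-0.021},
    {"aperture":0,"d":[0.078,0.136,0]},
    {"aperture":0,"d":[0.078,0.136,0]},
    {"aperture":0,"d":[0.078,0.136,0]},
    {"aperture":0,"d":[0.078,0.136,0]},
    {"aperture":0,"d":[0.078,0.136,0]},
    {"aperture":0},
    {"aperture":0},
  ],
  force=80,
)

```text
time_s: 8.5
position: [0.6076, 0.0548, 0.2624]
tool_rot: [-3.14, 0.0, 1.412]
ft_force: [-0.6, -0.9, -5.5]
width: 0.021
finger_force: 80.4
```

```bash
python3 - <<'E'
from h import *
o=bot.get_obs();print(o['position'],o['tool_rot'],o['moment'])
c,f=shot("side"); t,_=shot("top")
cv2.imwrite("pics/b1.png",np.hstack([cv2.resize(c["color"][90:250,200:360,::-1],(400,400),interpolation=2),cv2.resize(t["color"][90:200,170:280,::-1],(400,400),interpolation=2)]))
E
```

```text
[0.60757572 0.0547606  0.26239769] [-3.14031458e+00  3.77217169e-04  1.41202667e+00] [-0.16901088  0.10421364  0.00080376]
```

View pics/b1.png

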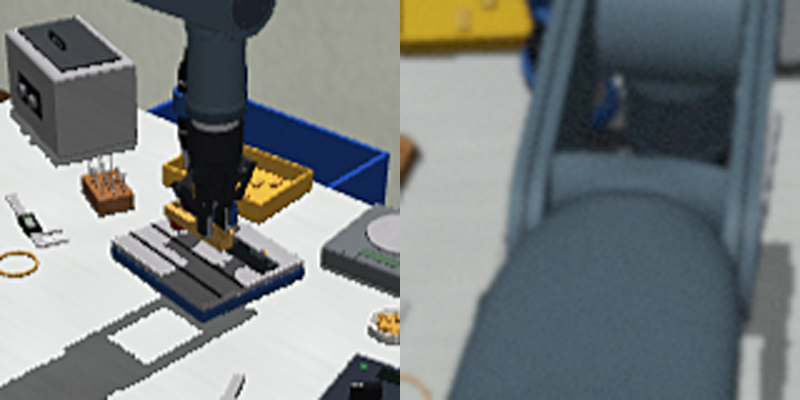

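The side crop shows the bar held level over the table at about (205,225), clear of the fence, with no contact. Next I lower it.

Request:
inch_along(
  moves=[
    {"aperture":0,"d":[0,0,0.12]},
    {"aperture":0,"d":[0,0,0.04]},
    {"aperture":0,"d":[0,0,0.016]},
    {"aperture":0},
    {"aperture":0},
  ],
  force=80,
)

```text
time_s: 9.1
position: [0.6078, 0.0541, 0.2197]
tool_rot: [3.14, -0.0, 1.411]
ft_force: [0.4, 0.4, -3.8]
width: 0.0206
finger_force: 80.3
```

Request:
inch_along(
  moves=[
    {"aperture":0,"d":[0,0,0.008]},
    {"aperture":0},
    {"aperture":0},
  ],
)

```text
time_s: 9.4
position: [0.6076, 0.0543, 0.2171]
tool_rot: [3.141, -0.0, 1.411]
ft_force: [-0.3, 0.3, -5.2]
width: 0.0207
finger_force: 80.3
```

To row units: 0.002 m / 0.25 = 0.008.

Request:
inch_along(
  moves=[
    {"aperture":0,"d":[0,0,0.008]},
    {"aperture":0},
    {"aperture":0},
  ],
)

```text
time_s: 9.7
position: [0.6078, 0.0543, 0.2151]
tool_rot: [3.141, -0.0, 1.411]
ft_force: [-0.5, -0.5, -2.1]
width: 0.0209
finger_force: 80.7
```

Request:
inch_along(
  moves=[
    {"aperture":0,"d":[0,0,0.006]},
    {"aperture":0},
    {"aperture":0},
  ],
)

```text
time_s: 10.0
position: [0.6077, 0.0543, 0.215]
tool_rot: [3.14, -0.0, 1.411]
ft_force: [-3.1, -0.8, 8.2]
width: 0.0211
finger_force: 81.9
```

To row units: -0.04 m / 0.25 = -0.16, -0.0385 m / 0.25 = -0.154.

Request:
inch_along(
  moves=[
    {"aperture":0.045,"d":[0,0,-0.006]},
    {"aperture":0.045},
    {"aperture":0.045},
    {"aperture":0.045,"d":[0,0,-0.16]},
    {"aperture":0.045,"d":[0,0,-0.12]},
    {"aperture":0,"d":[0,-0.154,0]},
    {"aperture":0,"d":[0.076,-0.02,0]},
    {"aperture":0},
    {"aperture":0},
  ],
  force=40,
)

```text
time_s: 10.9
position: [0.5679, 0.0801, 0.2849]
tool_rot: [3.141, 0.0, 1.412]
ft_force: [0.7, -0.1, -0.5]
width: 0.0003
finger_force: 0.0
```

```bash
python3 - <<'E'
from h import *
c,f=shot("side"); t,_=shot("top")
cv2.imwrite("pics/b2.png",np.hstack([cv2.resize(c["color"][140:240,230:330,::-1],(400,400),interpolation=2),cv2.resize(t["color"][90:200,170:280,::-1],(400,400),interpolation=2)]))
P=cloud(c,f); R=np.array([[np.cos(-.16),-np.sin(-.16)],[np.sin(-.16),np.cos(-.16)]]); L=(P[...,:2]-[.6349,.0945])@R
h=cv2.cvtColor(c["color"],cv2.COLOR_RGB2HSV); m=(h[...,1]>110)&(abs(h[...,0].astype(int)-22)<8)&(abs(P[...,2]-.048)<.004)&(abs(L[...,0])<.095)&(abs(L[...,1])<.11)
print(m.sum(),cv2.minAreaRect((L[m]*1000).astype(np.float32)))
E
```

```text
133 ((7.482177734375, -16.87073516845703), (129.0557098388672, 88.32025909423828), 87.26871490478516)
```

View pics/b2.png

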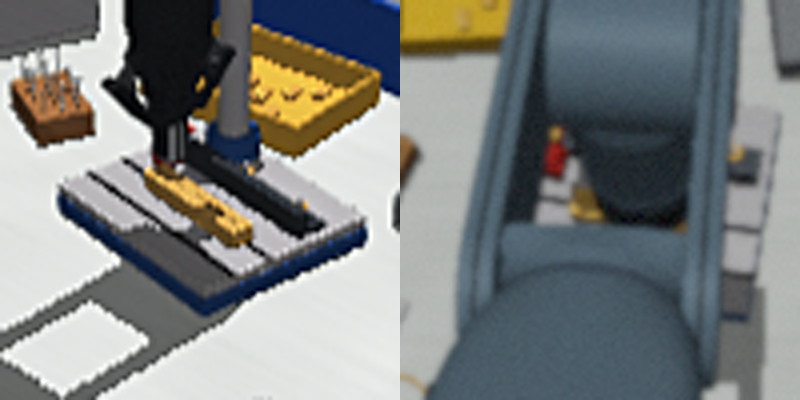

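The side crop shows the bar lying flat at (200,205), parallel to the fence, with the gripper now behind its front side. I'll lower the closed fingers and push it to the fence.

To row units: 0.04 m / 0.25 = 0.16, 0.025 m / 0.25 = 0.1.

Request:
inch_along(
  moves=[
    {"aperture":0,"d":[0,0,0.16]},
    {"aperture":0,"d":[0,0,0.1]},
    {"aperture":0,"d":[0,0,0.024]},
    {"aperture":0},
    {"aperture":0},
  ],
)

```text
time_s: 11.5
position: [0.5685, 0.0797, 0.2147]
tool_rot: [3.14, -0.0, 1.41]
ft_force: [0.4, -0.5, 0.6]
width: 0.0002
finger_force: 0.0
```

Request:
inch_along(
  moves=[
    {"aperture":0,"d":[0,0.04,0]},
    {"aperture":0,"d":[0,0.04,0]},
    {"aperture":0,"d":[0,0.04,0]},
    {"aperture":0,"d":[0,0.02,0]},
    {"aperture":0,"d":[0,0.02,0]},
    {"aperture":0},
    {"aperture":0},
  ],
)

```text
time_s: 12.2
position: [0.6084, 0.0734, 0.2149]
tool_rot: [3.139, -0.0, 1.411]
ft_force: [-1.9, -0.2, 4.6]
width: -0.0002
finger_force: 3.3
```

To row units: 0.004 m / 0.25 = 0.016, 0.003 m / 0.25 = 0.012.

Request:
inch_along(
  moves=[
    {"aperture":0,"d":[0,0.016,0]},
    {"aperture":0,"d":[0,0.012,0]},
    {"aperture":0},
    {"aperture":0},
  ],
)

```text
time_s: 12.6
position: [0.6149, 0.0724, 0.2149]
tool_rot: [3.14, -0.0, 1.411]
ft_force: [-2.8, 1.0, 5.9]
width: 0.0001
finger_force: 4.5
```

Request:
inch_along(
  moves=[
    {"aperture":0,"d":[0,0.012,0]},
    {"aperture":0},
    {"aperture":0},
  ],
)

```text
time_s: 12.9
position: [0.6178, 0.072, 0.2149]
tool_rot: [3.14, -0.0, 1.411]
ft_force: [-3.4, 0.2, 7.2]
width: -0.0001
finger_force: 4.7
```

Request:
inch_along(
  moves=[
    {"aperture":0,"d":[0,0.008,0]},
    {"aperture":0},
    {"aperture":0},
  ],
)

```text
time_s: 13.2
position: [0.6196, 0.0717, 0.2149]
tool_rot: [3.141, -0.0, 1.411]
ft_force: [-2.5, 0.8, 6.9]
width: -0.0002
finger_force: 5.2
```

To row units: 0.002 m / 0.25 = 0.008.

Request:
inch_along(
  moves=[
    {"aperture":0,"d":[0,0.008,0]},
    {"aperture":0},
    {"aperture":0},
  ],
)

```text
time_s: 13.5
position: [0.6214, 0.0715, 0.2149]
tool_rot: [3.141, -0.0, 1.411]
ft_force: [-3.3, 1.9, 7.9]
width: 0.0002
finger_force: 4.4
```

Request:
inch_along(
  moves=[
    {"aperture":0,"d":[0,0.008,0]},
    {"aperture":0},
    {"aperture":0},
  ],
)

```text
time_s: 13.8
position: [0.6231, 0.0715, 0.2149]
tool_rot: [-3.141, -0.001, 1.411]
ft_force: [-4.4, 2.8, 8.9]
width: -0.0003
finger_force: 5.3
```

Request:
inch_along(
  moves=[
    {"aperture":0,"d":[0,0.008,0]},
    {"aperture":0},
    {"aperture":0},
  ],
)

```text
time_s: 14.1
position: [0.6247, 0.0713, 0.2149]
tool_rot: [-3.14, -0.001, 1.411]
ft_force: [-5.7, 2.1, 10.0]
width: -0.0
finger_force: 7.2
```

```bash
cat > look.py <<'E'
from h import *; import sys
c,f=shot("side"); t,_=shot("top")
cv2.imwrite("pics/%s.png"%sys.argv[1],np.hstack([cv2.resize(c["color"][150:230,230:330,::-1],(500,400),interpolation=2),cv2.resize(t["color"][100:190,185:255,::-1],(300,400),interpolation=2)]))
E
python3 look.py b3
```

```text
(no output)
```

View pics/b3.png

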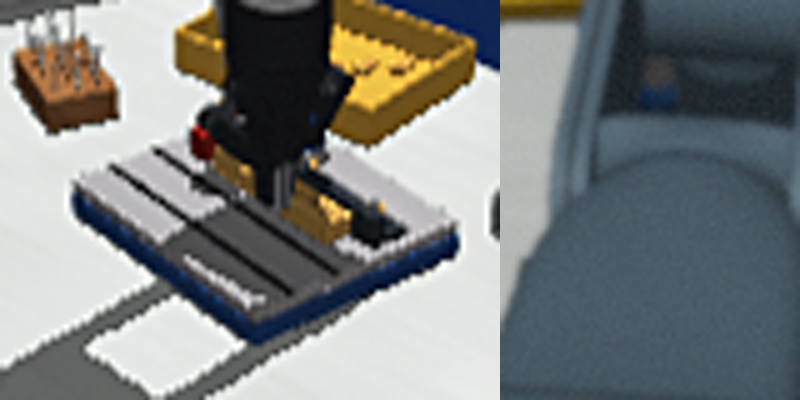

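The side crop shows the bar near the fence, with its near end at (345,235) and the red stop at (200,140). The upward force suggests the tips are riding high on the bar's edge, so I'll back off, go lower and push again.

To row units: -0.015 m / 0.25 = -0.06, 0.007 m / 0.25 = 0.028.

Request:
inch_along(
  moves=[
    {"aperture":0,"d":[0,-0.06,0]},
    {"aperture":0,"d":[0,0,0.028]},
    {"aperture":0},
    {"aperture":0},
  ],
)

```text
time_s: 14.6
position: [0.6108, 0.0729, 0.2063]
tool_rot: [3.141, 0.0, 1.411]
ft_force: [-0.9, 0.9, 0.6]
width: -0.0
finger_force: 0.0
```

Request:
inch_along(
  moves=[
    {"aperture":0,"d":[0,0.024,0]},
    {"aperture":0,"d":[0,0.012,0]},
    {"aperture":0},
    {"aperture":0},
  ],
)

```text
time_s: 15.0
position: [0.6181, 0.0718, 0.2063]
tool_rot: [-3.137, 0.0, 1.411]
ft_force: [-7.1, 0.8, 4.5]
width: 0.0001
finger_force: 3.4
```

Request:
inch_along(
  moves=[
    {"aperture":0,"d":[0,0.012,0]},
    {"aperture":0},
    {"aperture":0},
  ],
)

```text
time_s: 15.3
position: [0.6192, 0.0718, 0.2061]
tool_rot: [-3.131, 0.001, 1.411]
ft_force: [-14.8, 1.4, 9.6]
width: -0.0001
finger_force: 7.3
```

To row units: -0.04 m / 0.25 = -0.16, 0.033 m / 0.25 = 0.132.

Request:
inch_along(
  moves=[
    {"aperture":0,"d":[0,-0.08,0]},
    {"aperture":0,"d":[0,0,-0.16]},
    {"aperture":0,"d":[0,0,-0.08]},
    {"aperture":0,"d":[-0.144,0,0]},
    {"aperture":0,"d":[-0.144,0,0]},
    {"aperture":0,"d":[0,0.132,0]},
    {"aperture":0,"d":[0,0,0.12]},
    {"aperture":0,"d":[0,0,0.08]},
    {"aperture":0,"d":[0,0,0.036]},
    {"aperture":0},
    {"aperture":0},
  ],
)

```text
time_s: 16.4
position: [0.6239, -0.002, 0.2084]
tool_rot: [3.14, 0.0, 1.411]
ft_force: [0.2, 0.2, 0.6]
width: -0.0001
finger_force: 0.0
```

Request:
inch_along(
  moves=[
    {"aperture":0,"d":[0.024,0,0]},
    {"aperture":0,"d":[0.016,0,0]},
    {"aperture":0},
    {"aperture":0},
  ],
)

```text
time_s: 16.8
position: [0.625, 0.0083, 0.2082]
tool_rot: [3.141, 0.0, 1.412]
ft_force: [-0.7, 0.3, 0.2]
width: -0.0002
finger_force: 0.0
```

Request:
inch_along(
  moves=[
    {"aperture":0,"d":[0.012,0,0]},
    {"aperture":0},
    {"aperture":0},
  ],
)

```text
time_s: 17.1
position: [0.6254, 0.011, 0.2077]
tool_rot: [-3.142, -0.0, 1.411]
ft_force: [-0.1, -0.5, -0.7]
width: 0.0
finger_force: 0.0
```

To row units: 0.003 m / 0.25 = 0.012.

Request:
inch_along(
  moves=[
    {"aperture":0,"d":[0.012,0,0]},
    {"aperture":0},
    {"aperture":0},
  ],
)

```text
time_s: 17.4
position: [0.6259, 0.0139, 0.2077]
tool_rot: [-3.142, -0.0, 1.411]
ft_force: [-0.0, -0.6, 0.4]
width: 0.0003
finger_force: 0.2
```

Request:
inch_along(
  moves=[
    {"aperture":0,"d":[0.012,0,0]},
    {"aperture":0},
    {"aperture":0},
  ],
)

```text
time_s: 17.7
position: [0.6264, 0.017, 0.2077]
tool_rot: [3.142, -0.0, 1.411]
ft_force: [-0.1, -0.1, -0.2]
width: -0.0001
finger_force: 0.1
```

Request:
inch_along(
  moves=[
    {"aperture":0,"d":[0.012,0,0]},
    {"aperture":0},
    {"aperture":0},
  ],
)

```text
time_s: 18.0
position: [0.6268, 0.0201, 0.2077]
tool_rot: [-3.142, -0.0, 1.411]
ft_force: [-0.1, 0.3, -0.3]
width: -0.0002
finger_force: 0.0
```

Request:
inch_along(
  moves=[
    {"aperture":0,"d":[0.012,0,0]},
    {"aperture":0},
    {"aperture":0},
  ],
)

```text
time_s: 18.3
position: [0.6272, 0.0218, 0.2077]
tool_rot: [-3.141, 0.002, 1.411]
ft_force: [-1.2, -5.3, 0.4]
width: 0.0001
finger_force: 3.0
```

To row units: 0.002 m / 0.25 = 0.008.

Request:
inch_along(
  moves=[
    {"aperture":0,"d":[0.008,0,0]},
    {"aperture":0},
    {"aperture":0},
  ],
)

```text
time_s: 18.6
position: [0.6274, 0.0223, 0.2078]
tool_rot: [-3.141, 0.005, 1.411]
ft_force: [-2.5, -11.1, 1.3]
width: 0.0004
finger_force: 6.3
```

Request:
inch_along(
  moves=[
    {"aperture":0,"d":[0.008,0,0]},
    {"aperture":0},
    {"aperture":0},
  ],
)

```text
time_s: 18.9
position: [0.6275, 0.0228, 0.2078]
tool_rot: [-3.141, 0.007, 1.411]
ft_force: [-4.4, -18.3, 2.2]
width: 0.0001
finger_force: 9.5
```

```bash
python3 look.py b4
```

```text
(no output)
```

View pics/b4.png

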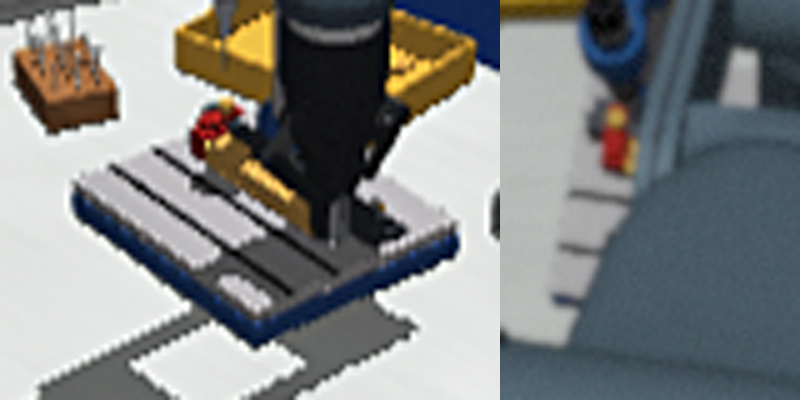

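The side crop shows the bar's far end on the red stop at (205,155), and the force has risen to 18 N. I'll push once more on the front side to seat it on the fence.

To row units: -0.04 m / 0.25 = -0.16, -0.02 m / 0.25 = -0.08.

Request:
inch_along(
  moves=[
    {"aperture":0,"d":[-0.048,0,0]},
    {"aperture":0,"d":[0,0,-0.16]},
    {"aperture":0,"d":[0,-0.16,-0.08]},
    {"aperture":0,"d":[0.12,0,0]},
    {"aperture":0,"d":[0.108,0,0]},
    {"aperture":0,"d":[0,0,0.12]},
    {"aperture":0,"d":[0,0,0.08]},
    {"aperture":0,"d":[0,0,0.04]},
    {"aperture":0,"d":[0,0.04,0]},
    {"aperture":0,"d":[0,0.04,0]},
    {"aperture":0},
    {"aperture":0},
  ],
)

```text
time_s: 20.2
position: [0.6164, 0.074, 0.2087]
tool_rot: [3.139, -0.0, 1.41]
ft_force: [0.7, -0.0, 0.6]
width: -0.0002
finger_force: 0.0
```

Request:
inch_along(
  moves=[
    {"aperture":0,"d":[0,0.016,0]},
    {"aperture":0},
    {"aperture":0},
  ],
)

```text
time_s: 20.5
position: [0.6182, 0.0738, 0.2081]
tool_rot: [-3.138, 0.0, 1.411]
ft_force: [-5.8, 1.4, 3.8]
width: -0.0
finger_force: 3.1
```

Request:
inch_along(
  moves=[
    {"aperture":0,"d":[0,0.012,0]},
    {"aperture":0},
    {"aperture":0},
  ],
)

```text
time_s: 20.8
position: [0.6193, 0.0737, 0.2079]
tool_rot: [-3.133, 0.001, 1.411]
ft_force: [-12.8, 0.8, 9.9]
width: 0.0003
finger_force: 6.9
```

To row units: -0.05 m / 0.25 = -0.2, -0.015 m / 0.25 = -0.06, 0.15 rad / 3.1416 = 0.0477.

Request:
inch_along(
  moves=[
    {"aperture":0,"d":[0,-0.06,0]},
    {"aperture":0,"d":[0,0,-0.2]},
    {"aperture":0,"spin":0.0477},
    {"aperture":0,"spin":0.0477},
    {"aperture":0,"spin":0.0477},
    {"aperture":0,"spin":0.0477},
    {"aperture":0,"spin":0.0477},
    {"aperture":0,"spin":0.0477},
    {"aperture":0,"spin":0.0477},
    {"aperture":0,"spin":0.0477},
    {"aperture":0,"spin":0.0477},
    {"aperture":0,"spin":0.0477},
  ],
)

```text
time_s: 22.0
position: [0.6078, 0.0754, 0.2585]
tool_rot: [3.142, -0.002, -0.096]
ft_force: [0.5, 0.2, 0.3]
width: -0.0004
finger_force: 0.0
```

Request:
inch_along(
  moves=[
    {"aperture":0,"spin":0.0226},
    {"aperture":0},
    {"aperture":0},
  ],
)

```text
time_s: 22.3
position: [0.6077, 0.0755, 0.2582]
tool_rot: [-3.142, -0.001, -0.158]
ft_force: [0.1, -0.4, 0.9]
width: 0.0001
finger_force: 0.0
```

```bash
python3 - <<'E'
from h import *
p=bot.get_obs()['position']; R=np.array([[np.cos(-.16),-np.sin(-.16)],[np.sin(-.16),np.cos(-.16)]]); print((p[:2]-[.6349,.0945])@R)
c,f=shot("side"); P=cloud(c,f); L=(P[...,:2]-[.6349,.0945])@R
h=cv2.cvtColor(c["color"],cv2.COLOR_RGB2HSV); m=(h[...,1]>90)&(abs(h[...,0].astype(int)-22)<8)&(abs(P[...,2]-.048)<.003)&(L[...,0]>-.03)&(L[...,0]<.03)&(abs(L[...,1])<.08)
print(m.sum())
for a in np.arange(-.08,.07,.015):
    s=L[m&(L[...,1]>a)&(L[...,1]<a+.015)][:,0]; 
    if len(s): print(round(a,3),len(s),s.min().round(4),np.median(s).round(4),s.max().round(4))
E
python3 look.py b5
```

```text
[-0.02386057 -0.02310285]
99
-0.08 5 -0.0002 0.0105 0.0156
-0.065 17 0.0001 0.0136 0.0247
-0.05 12 -0.0018 0.0086 0.0215
-0.035 14 0.0009 0.0132 0.0228
-0.02 13 -0.0002 0.0191 0.0274
-0.005 14 0.0001 0.0116 0.0276
0.01 6 -0.0029 0.0066 0.027
0.025 4 0.0014 0.0028 0.0033
0.04 8 -0.001 0.0085 0.0158
0.055 6 0.0058 0.0144 0.0224
```

View pics/b5.png

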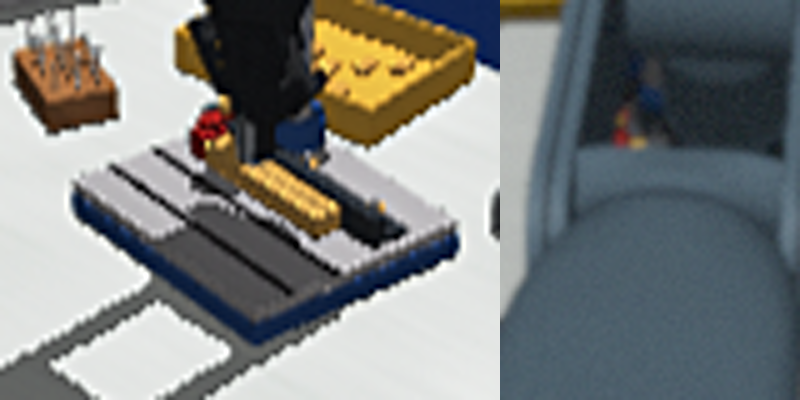

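The side crop shows the bar from (215,160) to (335,225), flush along the fence with its end on the red stop. The depth data puts its front edge parallel to the fence. Now for the diagonal push.

The manual's scale: shifts go in shares of 0.25 m and turns go in shares of pi rad. Converting my numbers, 0.031 m / 0.25 = 0.124, 0.025 m / 0.25 = 0.1.

Request:
inch_along(
  moves=[
    {"aperture":0,"d":[0.124,0,0]},
    {"aperture":0,"d":[0,0,0.1]},
    {"aperture":0,"d":[0,0,0.032]},
    {"aperture":0},
    {"aperture":0},
  ],
)

```text
time_s: 22.95
position: [0.6377, 0.0708, 0.2248]
tool_rot: [3.142, 0.001, -0.16]
ft_force: [0.0, -0.1, 0.6]
width: -0.0002
finger_force: 0.0
```

Request:
inch_along(
  moves=[
    {"aperture":0,"d":[0,0,0.012]},
    {"aperture":0},
    {"aperture":0},
  ],
)

```text
time_s: 23.25
position: [0.638, 0.0707, 0.2222]
tool_rot: [-3.142, -0.001, -0.16]
ft_force: [0.3, -0.7, 0.2]
width: 0.0002
finger_force: 0.0
```

Request:
inch_along(
  moves=[
    {"aperture":0,"d":[0,0,0.008]},
    {"aperture":0},
    {"aperture":0},
  ],
)

```text
time_s: 23.55
position: [0.6382, 0.0707, 0.2215]
tool_rot: [-3.141, -0.002, -0.16]
ft_force: [-2.8, -0.8, 9.1]
width: -0.0002
finger_force: 4.4
```

To row units: 0.001 m / 0.25 = 0.004, 0.0005 m / 0.25 = 0.002.

Request:
inch_along(
  moves=[
    {"aperture":0,"d":[0.002,0,0.004]},
    {"aperture":0,"d":[0.002,0,0.004]},
    {"aperture":0},
    {"aperture":0},
  ],
)

```text
time_s: 23.95
position: [0.6385, 0.0707, 0.2214]
tool_rot: [3.141, -0.0, -0.16]
ft_force: [-9.9, -0.1, 21.6]
width: 0.0006
finger_force: 11.2
```

Request:
inch_along(
  moves=[
    {"aperture":0,"d":[0.004,0,0.002]},
    {"aperture":0,"d":[0.004,0,0.002]},
    {"aperture":0},
    {"aperture":0},
  ],
)

```text
time_s: 24.35
position: [0.6391, 0.0707, 0.2213]
tool_rot: [3.141, 0.003, -0.159]
ft_force: [-17.7, 0.7, 32.0]
width: 0.0001
finger_force: 16.2
```

To row units: 0.001 m / 0.25 = 0.004.

Request:
inch_along(
  moves=[
    {"aperture":0,"d":[0.004,0,0]},
    {"aperture":0},
    {"aperture":0},
    {"aperture":0},
  ],
)

```text
time_s: 24.75
position: [0.6395, 0.0707, 0.2213]
tool_rot: [3.141, 0.005, -0.159]
ft_force: [-19.9, 1.8, 34.5]
width: 0.0001
finger_force: 17.2
```

Request:
inch_along(
  moves=[
    {"aperture":0},
    {"aperture":0},
    {"aperture":0},
    {"aperture":0},
    {"aperture":0},
  ],
)

```text
time_s: 25.25
position: [0.6395, 0.0706, 0.2213]
tool_rot: [3.141, 0.005, -0.159]
ft_force: [-21.1, 1.1, 34.5]
width: 0.0
finger_force: 17.2
```

```bash
python3 look.py b6
```

```text
(no output)
```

View pics/b6.png

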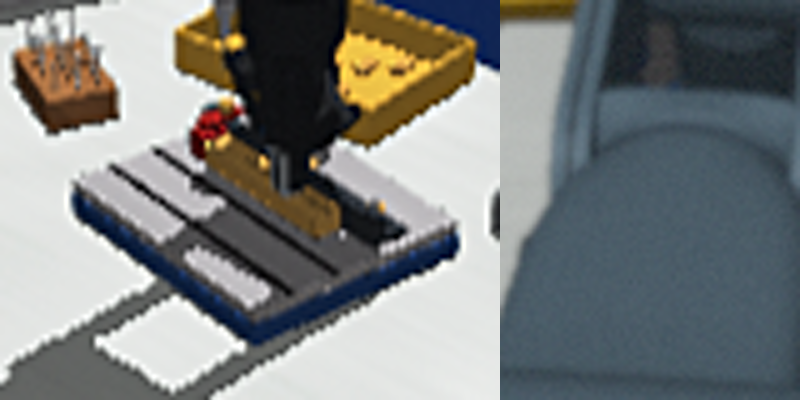

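The side crop shows the bar still on the fence and the red stop, ending at (205,150) and (335,225), with the fingertips pressing on its top at (285,180). The push is steady at about 34 N down and 21 N back.

```bash
python3 -c "
from bench import bot, camrig, finish_job
print(finish_job())"
```

```text
the job is handed in; nothing more can be done
None
```

I switched the control box ON, laid the bar flat on the drill table along the fence with its end on the red stop, and handed the job in at about 25 s, still pushing about 34 N down and 21 N back against the fence; I haven't seen the verdict.

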